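# Key and seat the index plate of a dividing jig

## Robot

A 6-joint arm with a two-finger parallel gripper is mounted at the origin on a cart in front of the work surface, level with it; the furniture and walls round the work are solid. World frame = base frame: x ahead of the robot, y to its left, z up, the work surface at z = 0. Lengths are in m, angles in rad, forces in N, time in s.
With the tool pointing down it reaches from about 0.425 to 0.95 m from the base axis. Payload 3.5 kg.
Tool frame: the origin (TCP) lies at the very end of the fingers, on their centre line; the grasp point (between the pads) lies 19 mm behind it; z points along the fingers, y is the line along which they close (so a half turn about z gives the same grasp; the last joint's range is limited). The gripper opens to 85 mm and grips with 20 to 120 N. Pads are 22 mm wide; open, the fingers measure 114 mm over their backs; the gripper's body (76 mm by 85 mm) begins 54 mm behind the grasp point. The pads swing forward as they close: fully open they stand 13 mm farther back than shut.
Start: joints at [1.126, 0.286, 1.577, -0, 1.279, -0.15], TCP at [0.196, 0.646, 0.231] pointing down, gripper open.
Joint ranges: [-2.77, 2.77], [-0.9, 2.22], [0.21, 2.48], [-1.53, 4.67], [0.24, 2.81], [-2.84, 2.84]. Speed limits (rad/s): [2.79, 2.79, 3.14, 3.14, 3.14, 3.14].

## Interface

Orientations are given as a unit quaternion [x, y, z, w].
In Python, from plant import ctrl gives the robot as it stands.
- The arm moves only by the tool carry_out, never from a script. Its argument "deltas" is one flat list of numbers, 6 for each row, row after row: the shift along the tool's x, y, z in m, then the turn, a rotation vector about the tool's x, y, z in rad. A call has 1 to 5 rows; each row is the pose to reach, as a shift and turn from the pose commanded when the call began, along the tool's axes at that moment; what a row does not reach only later rows make up. A row lasts 1/8 s, in which the tool goes at most 62.5 mm and 10.7 degrees, less where a joint would pass 70% of its speed; a pose out of reach is approached as far as the arm can. A call with a gripper value outside its range is refused whole. "grip" is the opening in per cent of the stroke, from 0 (shut) to 100 (fully open), set as the call begins (left out, the last holds). The fingers move at their own pace and stop on an object; "grip_force" is the grip in N (left out, the last holds). Time passes only in rows, so rows that repeat a pose let the fingers close. It gives the time, the measured TCP pose, the force, the opening and the grip force at its end, in the units of the state.
- ctrl.get_state(): the state, without advancing time (a new reading comes with each control period).
- ctrl.read_camera(name): name is "scene" or "side" or "wrist"; returns (picture, depth): 384x512x3 uint8, red, green, blue; 384x512 float32, m along the optical axis (not along the pixel's ray), 0 where there is no reading.
- ctrl.camera_model(name): a dict with "intrinsics" (3x3 intrinsics, pixels), "k1" (the pictures are not rectified: a ray, as slopes to the right and down, at radius r is drawn at 1 + k1 r^2 times it, then the intrinsics apply), "extrinsics" (4x4, takes a point from world to camera coordinates); the wrist camera has in their place "hand_eye" (4x4, takes a point from camera to tool coordinates, whose origin is the TCP and whose axes are the flange's). Camera axes: x right, y down, z forward; pixel columns grow to the right and rows downward; lengths in m; the calibration is good to about 2 mm. A picture is of the moment at which its call begins: read the wrist's pose just before it. camera_model takes no time and is no camera call.
- ctrl.sign_off(): hands the job in; it is judged then, once.
Trained networks look in the newest picture that a camera, given by its name, has taken for a name from the list of things; names that differ only in an ending like _2 or _b are one class to them, and where a whole thing is asked for, a point or a joint stands for the part that bears it (a point fixed in the world has none). Each returns a list of dicts, best first, with "score" (0 to 1); they miss things now and then, are a little off and sometimes report something else, mostly with a low value. They report only what shows in the picture. A call takes as long as a camera call. They do not tell look-alikes from the thing itself.
- ctrl.find_in(camera, query): "uv" ([column, row] in pixels, amid what is visible of it).
The state is a dict: "time": time; "qpos": joint angles; "dq": joint speeds; "joint_efforts": joint torques, N m; "eef_pos": TCP position; "tcp_rot": TCP orientation; "contact_force": force on the tool from outside, world axes, zero at the start; "wrist_torque": the same for the moment, N m; "opening": opening from 0.0 (shut) to 1.0 (fully open); "finger_force": force on a finger pad.
Only numpy, scipy, OpenCV 4.12 (cv2) and the standard library are available. Lean on these libraries where they do the work, as an engineer would, in place of code of your own. Each camera call takes 0.05 s, during which the arm holds its last target. There are 200 camera calls.

## Task

Push the peg on the jig's aluminium index plate round with a fingertip until the notch in the plate's rim stands over the steel key, then press down on the hub until the plate sits fully home on its seat with the key in the notch, and move away. Only push and press: do not lift or tip the plate, and leave the things lying around the jig where they are.

Things in the scene. Friction and masses are not known exactly. Their poses are not given: they have to be found in the camera images.
- jig: Dividing jig, fixed to the bench: square wooden base 156x156 mm, 20 mm thick; origin at the centre of its underside, on the bench top, z up. A steel spindle (18 mm thick, top 51 mm above the bench) stands at its centre in a wooden seat ring (radius 37 to 58 mm, top at 28 mm). Its +x axis points from the spindle to the steel key.
- key_top (a point): Top of the jig's steel key, 36.5 mm above the bench and 54.5 mm from the spindle axis. The key is a bar 10 mm wide that runs radially from 47 to 76 mm from the axis, its upper edges bevelled 2.5 mm. Its outer 10 mm, beyond the plate's rim, rise as a small post to 48 mm above the bench and show where the key is.
- plate: Aluminium index plate, loose on the spindle: disc 124 mm across, 10 mm thick, 0.2 to 0.33 kg; origin at the centre of its underside, z up. Its +x axis points to its notch, -x to its peg. It starts level, underside 38 mm above the bench, resting on the collar; it turns freely either way and stays where left (1.5 mm side play). Seated, its underside lies on the seat ring, 28 mm above the bench.
- collar (a joint): Friction collar with a ring of steel balls (68 mm across) under the plate, round the spindle: 0 raised, about 0.010 m when the plate is seated. The plate's weight does not sink it; a push of about 3 to 8 N on the hub does, and it stays down. If the notch is not over the key, the plate only tilts on the key and stays up; it can then still be turned on.
- notch (a point): Middle of the notch in the plate's rim, at the level of the plate's underside, 54.5 mm from the plate's axis. The notch is 15 mm wide, cut through the plate, open at the rim, its bottom 44 mm from the axis. At the start it is 0.6 rad or more away from the key, to either side.
- peg_top (a point): Top of the only peg on the plate: round upright dark wooden peg, 16 mm thick, 32 mm high above the plate's upper face, 48 mm from the axis, straight opposite the notch.
- hub_top (a point): Centre of the flat top of the plate's closed hub, on the plate's axis: hub 36 mm across, its top 22 mm above the plate's upper face (70 mm above the bench at the start, 60 mm when seated).
- walnut_offcut: Bystander: dark walnut offcut, 60x70x22 mm, lying close to the right-hand side of the jig. Origin at the centre of its underside.
- pencil: Bystander: flat red carpenter's pencil, 156 mm long, 8 mm high, lying close to the left-hand side of the jig. Origin at the centre of its underside.
- sanding_block: Bystander: cork sanding block, 64x112x34 mm, to the left of the jig. Origin at the centre of its underside.
- stop_block: Bystander: plain wooden block, 50x85x45 mm, to the left of the jig, nearer the robot. Origin at the centre of its underside.
- tape_roll: Bystander: roll of masking tape lying flat, 100 mm across, 25 mm high, behind the jig. Origin at the centre of its underside.
- oak_offcut: Bystander: oak offcut, 45x120x32 mm, behind the jig. Origin at the centre of its underside.
Not all that is in view belongs to the job. Several things have the shape of the plate; the one meant has the colours described above.

How it is judged:
By the outcome, as a careful person would: the job done as asked, in the order asked, and still so for the second after the job is handed in, with the robot touching nothing.
It also fails if it takes over 48 s, if anything falls off the work surface, if the arm or the gripper's body presses on something with over 40 N, if the wrist force passes 120 N, or if a joint passes its speed limit or range.

## Working session

There is one attempt and no reset: what is moved stays moved. The work goes in short steps, Python scripts to look and compute and a tool call to move; the robot and the scene stay as the last step left them, time stands still between calls to the robot, and variables do not carry over. Pictures are saved under pics/ and viewed, at most 10 in all, crops included, and the job is handed in when it is done.

Besides the shell and the picture viewer there is one more tool, called after ">>>" by a JSON object that holds its "fn" and its "kwargs", one argument or row to a line. carry_out: Moves the arm, as the interface text tells. Its arguments: {"type":"object","properties":{"deltas":{"type":"array"},"grip":{"type":"number"},"grip_force":{"type":"number"}},"required":["deltas"]}

```bash
mkdir -p pics; ls; cat > h.py <<'E'
import numpy as np, cv2
from plant import ctrl
from scipy.spatial.transform import Rotation as R
def cam(name):
    m=ctrl.camera_model(name); K=np.array(m["intrinsics"]); k1=m["k1"]
    if name=="wrist":
        s=ctrl.get_state(); T=np.eye(4); T[:3,:3]=R.from_quat(s["tcp_rot"]).as_matrix(); T[:3,3]=s["eef_pos"]
        C=T@np.array(m["hand_eye"])
    else: C=np.linalg.inv(np.array(m["extrinsics"]))
    return K,k1,C
def ray(c,uv):
    K,k1,C=c
    p=cv2.undistortPoints(np.array([[uv]],float),K,np.array([k1,0,0,0,0.]))[0,0]
    return C[:3,3],C[:3,:3]@np.array([p[0],p[1],1.])
def onz(c,uv,z):
    o,d=ray(c,uv); return o+d*(z-o[2])/d[2]
def atd(c,uv,depth):
    o,d=ray(c,uv); return o+d*depth
def proj(c,P):
    K,k1,C=c; p=np.linalg.inv(C)@np.r_[P,1]; x=p[:2]/p[2]; x=x*(1+k1*x@x); return K[:2,:2]@x+K[:2,2]
def save(n,img): cv2.imwrite("pics/"+n,cv2.cvtColor(img,cv2.COLOR_RGB2BGR))
E
python3 - <<'E'
from h import *
for n in("scene","side"):
    c=cam(n); im,d=ctrl.read_camera(n); save(n+"0.png",im); np.save(n+"_d.npy",d)
    print(n,c[2][:3,3].round(3))
    for q in("plate","jig","key_top","peg_top","notch","hub_top"):
        for r in ctrl.find_in(n,q)[:4]:
            u=r["uv"]; dd=d[int(u[1]),int(u[0])]
            print(q,np.round(u,0),round(r["score"],2),atd(c,u,dd).round(3) if dd else None)
s=ctrl.get_state(); print({k:np.round(v,3) for k,v in s.items()})
E
```

```text
pics
scene [ 0.224 -0.401  0.768]
plate [310. 327.] 0.78 [ 0.543 -0.175  0.03 ]
plate [255. 244.] 0.68 [0.557 0.033 0.067]
jig [255. 272.] 0.65 [ 0.531 -0.003  0.024]
key_top [256. 268.] 0.58 [ 0.531 -0.007  0.046]
peg_top [309. 328.] 0.97 [ 0.541 -0.174  0.03 ]
peg_top [258. 249.] 0.85 [0.559 0.025 0.057]
notch [252. 249.] 0.56 [0.55  0.035 0.054]
notch [314. 327.] 0.56 [ 0.549 -0.178  0.03 ]
hub_top [256. 249.] 0.94 [0.555 0.027 0.059]
hub_top [309. 326.] 0.91 [ 0.542 -0.173  0.032]
side [0.324 0.941 0.524]
plate [287. 183.] 0.95 [0.565 0.058 0.055]
plate [307. 167.] 0.75 [ 0.552 -0.145  0.022]
plate [290. 197.] 0.65 [0.547 0.089 0.028]
key_top [284. 202.] 0.88 [0.559 0.105 0.019]
peg_top [286. 184.] 0.8 [0.567 0.061 0.054]
peg_top [309. 167.] 0.78 [ 0.549 -0.149  0.023]
notch [285. 185.] 0.81 [0.572 0.059 0.049]
notch [308. 169.] 0.77 [ 0.55  -0.148  0.014]
hub_top [287. 186.] 0.89 [0.565 0.06  0.049]
hub_top [309. 169.] 0.81 [ 0.547 -0.154  0.013]
{'time': np.float64(0.7), 'qpos': array([ 1.126,  0.286,  1.577,  0.   ,  1.279, -0.15 ]), 'dq': array([-0.   , -0.   , -0.001, -0.001, -0.   , -0.001]), 'joint_efforts': array([  0.   , -40.584, -29.286,  -0.   ,   0.   ,   0.   ]), 'eef_pos': array([0.196, 0.646, 0.231]), 'tcp_rot': array([0.147, 0.989, 0.   , 0.   ]), 'contact_force': array([ 0.702, -0.227,  0.272]), 'wrist_torque': array([0.022, 0.032, 0.018]), 'finger_force': np.float64(0.0), 'opening': np.float64(0.999)}
```

```bash
python3 - <<'E'
import cv2,numpy as np
a=cv2.imread("pics/scene0.png");b=cv2.imread("pics/side0.png")
cv2.imwrite("pics/m1.png",np.vstack([np.hstack([cv2.resize(a,(400,300)),cv2.resize(b,(400,300))]),np.hstack([cv2.resize(a[200:320,175:335],(400,300),interpolation=2),cv2.resize(b[130:250,205:365],(400,300),interpolation=2)])]))
E
```

```text
(no output)
```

View pics/m1.png

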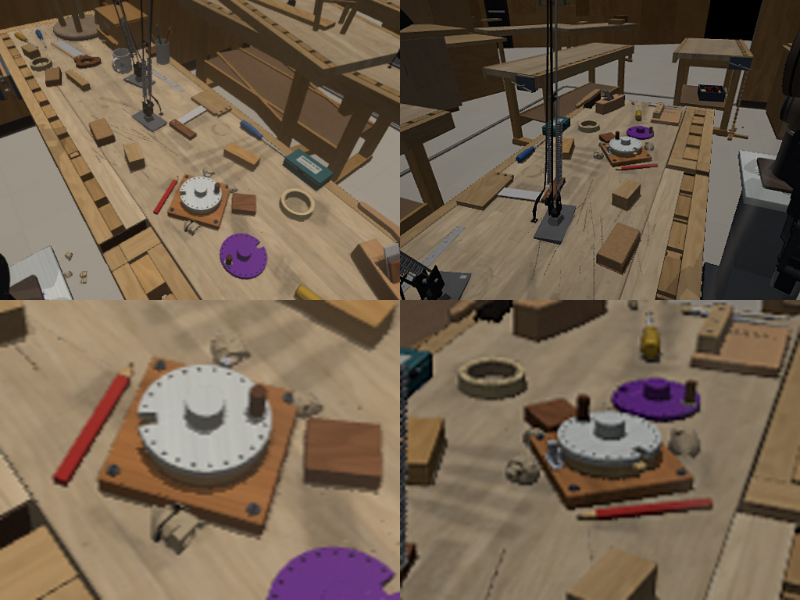

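The picture shows two plates: the aluminium one at scene (257,241), and a purple look-alike at (310,327), which lies flat off the jig. I choose the aluminium one. Its peg is at about (278,236), the notch at about (234,247), and the key post is in the side view at about (267,192).

```bash
python3 - <<'E'
from h import *
c=cam("scene"); s=cam("side")
h=onz(c,(257,241),.07); print("hub",h, onz(s,(205+210/2.5,130+120/2.5),.07))
p=onz(c,(278.2,236),.08); n=onz(c,(234,247),.048); k=onz(s,(267,192-3),.048)
print("peg",p,onz(s,(205+182/2.5,130+97/2.5),.08),"notch",n,onz(s,(205+243/2.5,130+160/2.5),.048),"keypost",k)
d=np.load("scene_d.npy"); K,k1,C=c
v,u=np.mgrid[0:384:2,0:512:2]; 
q=cv2.undistortPoints(np.stack([u.ravel(),v.ravel()],1)[:,None].astype(float),K,np.array([k1,0,0,0,0.]))[:,0]
D=d[::2,::2].ravel(); P=(C[:3,:3]@(np.c_[q,np.ones(len(q))]*D[:,None]).T).T+C[:3,3]
P=P[D>0]
g={}
for x,y,z in P:
    if 0<x<.9 and -.3<y<.9 and z>.06: 
        k=(round(x,1),round(y,1)); g[k]=max(g.get(k,0),round(z,2))
print(sorted(g.items()))
E
```

```text
hub [0.56510348 0.03664345 0.07      ] [0.56245788 0.05195366 0.07      ]
peg [0.60780247 0.01464153 0.08      ] [0.60640776 0.02328112 0.08      ] notch [0.52226318 0.06648051 0.048     ] [0.51083032 0.09333832 0.048     ] keypost [0.61341763 0.10030183 0.048     ]
[((np.float64(0.1), np.float64(0.0)), np.float64(0.25)), ((np.float64(0.5), np.float64(0.0)), np.float64(0.07)), ((np.float64(0.6), np.float64(0.0)), np.float64(0.08)), ((np.float64(0.6), np.float64(0.1)), np.float64(0.07)), ((np.float64(0.6), np.float64(0.4)), np.float64(0.47)), ((np.float64(0.6), np.float64(0.5)), np.float64(0.28)), ((np.float64(0.7), np.float64(0.4)), np.float64(0.43)), ((np.float64(0.7), np.float64(0.5)), np.float64(0.11)), ((np.float64(0.7), np.float64(0.7)), np.float64(0.13)), ((np.float64(0.7), np.float64(0.8)), np.float64(0.33)), ((np.float64(0.7), np.float64(0.9)), np.float64(0.33)), ((np.float64(0.8), np.float64(0.8)), np.float64(0.15)), ((np.float64(0.8), np.float64(0.9)), np.float64(0.08)), ((np.float64(0.9), np.float64(0.8)), np.float64(0.16)), ((np.float64(0.9), np.float64(0.9)), np.float64(0.13))]
```

```bash
cat >> h.py <<'E'
def delta(target, yaw=0):
    s=ctrl.get_state(); Rm=R.from_quat(s["tcp_rot"]).as_matrix()
    return (Rm.T@(np.array(target)-s["eef_pos"])).round(4)
E
python3 - <<'E'
from h import *
m=ctrl.camera_model("wrist"); print(np.round(m["hand_eye"],3),np.round(m["intrinsics"],0))
s=ctrl.get_state(); print(R.from_quat(s["tcp_rot"]).as_matrix().round(3))
print(delta([.50,.04,.25]))
E
```

```text
[[-0.    -0.947 -0.321  0.081]
 [ 1.    -0.     0.     0.   ]
 [-0.    -0.321  0.947 -0.143]
 [ 0.     0.     0.     1.   ]] [[273.   0. 255.]
 [  0. 273. 189.]
 [  0.   0.   1.]]
[[-0.957  0.291  0.   ]
 [ 0.291  0.957  0.   ]
 [ 0.     0.    -1.   ]]
[-0.4668 -0.4915 -0.0187]
```

>>> {"fn": "carry_out", "kwargs": {
  "deltas": [-0.04, -0.038, 0, 0, 0, 0, -0.08, -0.077, 0, 0, 0, 0, -0.12, -0.115, 0, 0, 0, 0, -0.16, -0.154, 0, 0, 0, 0, -0.2, -0.192, 0, 0, 0, 0],
  "grip": 0
}}

```text
time: 1.32
eef_pos: [0.3323, 0.4025, 0.2316]
tcp_rot: [0.147, 0.989, 0.0, 0.0]
contact_force: [-0.1, 0.4, 0.6]
opening: 0.005
finger_force: 0.0
```

>>> {"fn": "carry_out", "kwargs": {
  "deltas": [-0.04, -0.038, 0, 0, 0, 0, -0.08, -0.077, 0, 0, 0, 0, -0.12, -0.115, 0, 0, 0, 0, -0.16, -0.154, 0, 0, 0, 0, -0.2, -0.192, -0.01, 0, 0, 0]
}}

```text
time: 1.95
eef_pos: [0.4673, 0.1604, 0.2409]
tcp_rot: [0.147, 0.989, -0.0, -0.0]
contact_force: [0.1, 0.5, 0.8]
opening: -0.001
finger_force: 0.0
```

>>> {"fn": "carry_out", "kwargs": {
  "deltas": [-0.04, -0.038, 0, 0, 0, 0, -0.08, -0.077, 0, 0, 0, 0, -0.093, -0.089, 0, 0, 0, 0, -0.093, -0.089, 0, 0, 0, 0]
}}

```text
time: 2.45
eef_pos: [0.5305, 0.0495, 0.2412]
tcp_rot: [0.148, 0.989, 0.0, -0.0]
contact_force: [-0.6, 0.2, -0.2]
opening: 0.0
finger_force: 0.0
```

```bash
python3 - <<'E'
from h import *
s=ctrl.get_state(); print(s["time"],s["eef_pos"],s["tcp_rot"],np.round(s["qpos"],2))
c=cam("wrist"); im,d=ctrl.read_camera("wrist"); save("w1.png",im); np.save("w1d.npy",d); np.save("w1c.npy",c[2])
for q,z in(("plate",.048),("key_top",.0365),("peg_top",.08),("notch",.038),("hub_top",.07)):
    for r in ctrl.find_in("wrist",q)[:3]: print(q,np.round(r["uv"],1),round(r["score"],2),onz(c,r["uv"],z).round(4))
E
```

```text
2.45 [0.53052973 0.04951755 0.24122214] [ 1.47831783e-01  9.89012447e-01  2.29742236e-04 -3.00080783e-04] [-0.1  -0.04  1.91  0.    1.26 -1.37]
plate [258.1 193.9] 0.82 [0.5689 0.0421 0.048 ]
plate [123.8 210.4] 0.67 [ 0.5389 -0.1356  0.048 ]
key_top [259.9 157. ] 0.66 [0.5251 0.0579 0.0365]
peg_top [124.2 213.1] 0.95 [ 0.5341 -0.1168  0.08  ]
peg_top [259.4 192.9] 0.78 [0.5571 0.0469 0.08  ]
peg_top [297.8 117.7] 0.15 [0.4868 0.1113 0.08  ]
notch [126.9 218.2] 0.67 [ 0.5534 -0.1429  0.038 ]
hub_top [257.1 191.2] 0.97 [0.5576 0.044  0.07  ]
hub_top [126.  214.1] 0.87 [ 0.5386 -0.1215  0.07  ]
```

View pics/w1.png

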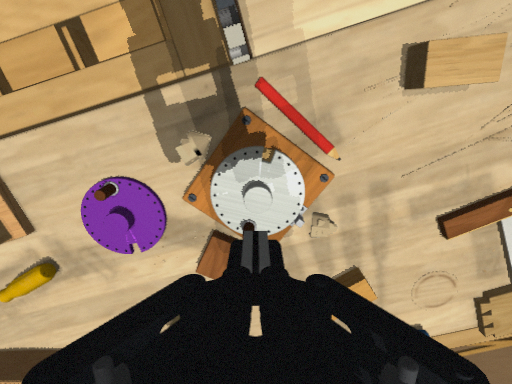

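The wrist view from above shows the aluminium plate's hub at (257,190), the peg at about (249,228), the notch at about (268,153) and the steel key post at about (301,217). The purple look-alike is at (124,213). Now a close crop to check the choice.

```bash
python3 - <<'E'
import cv2
a=cv2.imread("pics/w1.png")[130:250,185:345]
cv2.imwrite("pics/w1c.png",cv2.resize(a,(800,600),interpolation=cv2.INTER_CUBIC))
E
```

```text
(no output)
```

View pics/w1c.png

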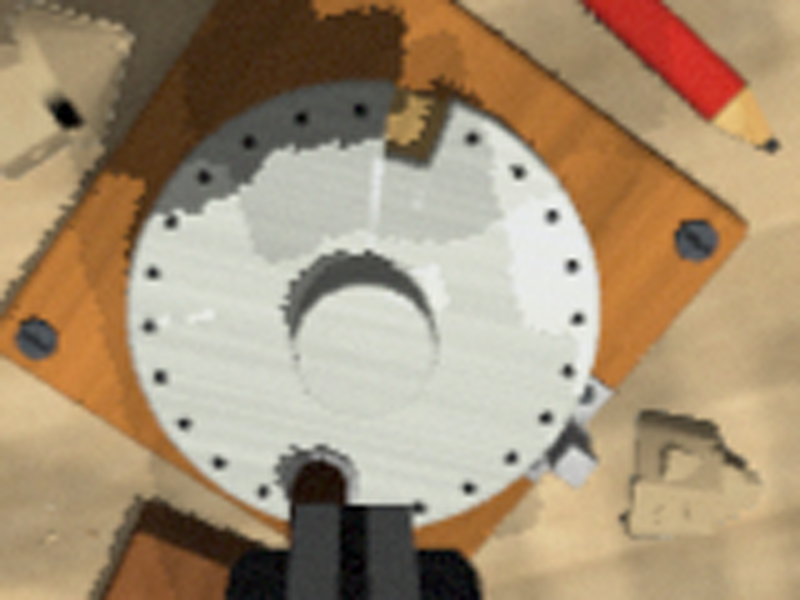

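```bash
python3 - <<'E'
from h import *
K,k1,_=cam("wrist"); c=(K,k1,np.load("w1c.npy")); f=lambda x,y:(185+x/5-.4,130+y/5-.4)
d=np.load("w1d.npy")
C=onz(c,f(364,304),.048); H=onz(c,f(366,350),.07); print("plate c",C,"hub",H)
for n,p,z in(("notch",(418,122),.048),("A",(575,465),.048),("B",(595,395),.03),("B",(595,395),.048),("rightcorner",(745,228),.02),("leftcorner",(0,325),.02),("topcorner",(310,-115),.02)):
    P=onz(c,f(*p),z); v=P-(C+H)/2; print(n,P.round(4),np.hypot(*v[:2]).round(4),np.degrees(np.arctan2(v[1],v[0])).round(1), atd(c,f(*p),d[int(f(*p)[1]),int(f(*p)[0])]).round(4))
for p in((575,465),(575,480),(575,430),(570,445),(592,395),(600,390),(540,470)):
    u=f(*p);print(p,atd(c,u,d[int(round(u[1])),int(round(u[0]))]).round(4))
E
```

```text
plate c [0.56402929 0.04260916 0.048     ] hub [0.56836052 0.04161574 0.07      ]
notch [0.5221 0.0694 0.048 ] 0.0518 148.3 [0.5263 0.0691 0.0276]
A [0.6249 0.0839 0.048 ] 0.0721 35.4 [0.6248 0.0839 0.0483]
B [0.6148 0.0951 0.03  ] 0.0719 47.5 [0.6166 0.0954 0.026 ]
B [0.6065 0.094  0.048 ] 0.0657 52.1 [0.6166 0.0954 0.026 ]
rightcorner [0.5829 0.1473 0.02  ] 0.1065 81.0 [0.5829 0.1473 0.0199]
leftcorner [ 0.5491 -0.0604  0.02  ] 0.1039 -99.5 [ 0.554  -0.0671  0.0016]
topcorner [0.4611 0.0597 0.02  ] 0.1066 170.5 [0.4615 0.0589 0.0009]
(575, 465) [0.625  0.0839 0.0479]
(575, 480) [0.629  0.0828 0.0486]
(575, 430) [0.6214 0.087  0.0344]
(570, 445) [0.6193 0.0841 0.0468]
(592, 395) [0.6169 0.0946 0.0247]
(600, 390) [0.6163 0.0972 0.0244]
(540, 470) [0.6365 0.0746 0.0226]
```

Key direction is about 35.5°, consistent between the post top (height 48 mm, r = 72 mm) and the base corners. The axis is at about (0.566, 0.0425), the notch at 148.5° and the peg at −31.5°. I will push clockwise by about 113°, with the tip coming down on the counter-clockwise side of the peg.

>>> {"fn": "carry_out", "kwargs": {
  "deltas": [-0.04, 0.013, 0, 0, 0, 0, -0.0785, 0.0255, 0.03, 0, 0, 0, -0.0785, 0.0255, 0.08, 0, 0, 0, -0.0785, 0.0255, 0.13, 0, 0, 0, -0.0785, 0.0255, 0.155, 0, 0, 0]
}}

```text
time: 3.38
eef_pos: [0.6106, 0.0528, 0.0826]
tcp_rot: [0.146, 0.989, -0.0, -0.003]
contact_force: [-0.2, -0.1, 0.8]
opening: 0.001
finger_force: 0.0
```

>>> {"fn": "carry_out", "kwargs": {
  "deltas": [0, 0, 0.015, 0, 0, 0, 0, 0, 0.027, 0, 0, 0, 0, 0, 0.027, 0, 0, 0]
}}

```text
time: 3.75
eef_pos: [0.6128, 0.0519, 0.0592]
tcp_rot: [0.147, 0.989, -0.0, -0.0]
contact_force: [-0.6, -0.0, 0.2]
opening: 0.001
finger_force: 0.0
```

```bash
cat >> h.py <<'E'
C0=np.array([.566,.0425])
def arc(angs, r=.048, z=.058, xoff=180):
    """rows for tip angles (deg) about the axis, tool x at tip angle+xoff"""
    s=ctrl.get_state(); R0=R.from_quat(s["tcp_rot"]); out=[]
    v=s["eef_pos"][:2]-C0; tx=R0.as_matrix()[:,0]; print("now ang",np.degrees(np.arctan2(v[1],v[0])).round(1),"r",np.hypot(*v).round(4),"yaw",np.degrees(np.arctan2(tx[1],tx[0])).round(1),s["time"],s["contact_force"].round(1),s["eef_pos"].round(4))
    for a in angs:
        t=np.radians(a); y=np.radians(a+xoff)
        Rt=np.array([[np.cos(y),np.sin(y),0],[np.sin(y),-np.cos(y),0],[0,0,-1]])
        P=np.r_[C0+r*np.array([np.cos(t),np.sin(t)]),z]
        out.append(list(np.r_[R0.inv().apply(P-s["eef_pos"]).round(4),0,0,(R0.inv()*R.from_matrix(Rt)).as_rotvec()[2].round(3)]))
    for o in out: print([float(x) for x in o])
E
python3 - <<'E'
from h import *
arc([5,-1,-7,-13,-19]);arc([-25,-31,-37,-43,-49])
im,d=ctrl.read_camera("scene"); save("s2.png",cv2.resize(im[200:300,200:330],None,fx=4,fy=4,interpolation=2))
E
```

```text
now ang 11.3 r 0.0478 yaw 163.1 3.75 [-0.6 -0.   0.2] [0.6128 0.0519 0.0592]
[-0.0025, -0.0047, 0.0012, 0.0, 0.0, -0.382]
[-0.0041, -0.0094, 0.0012, 0.0, 0.0, -0.277]
[-0.0052, -0.0143, 0.0012, 0.0, 0.0, -0.172]
[-0.0058, -0.0193, 0.0012, 0.0, 0.0, -0.068]
[-0.0059, -0.0243, 0.0012, 0.0, 0.0, 0.037]
now ang 11.3 r 0.0478 yaw 163.1 3.75 [-0.6 -0.   0.2] [0.6128 0.0519 0.0592]
[-0.0054, -0.0294, 0.0012, 0.0, 0.0, 0.142]
[-0.0045, -0.0343, 0.0012, 0.0, 0.0, 0.247]
[-0.003, -0.0391, 0.0012, 0.0, 0.0, 0.351]
[-0.001, -0.0437, 0.0012, 0.0, 0.0, 0.456]
[0.0014, -0.0481, 0.0012, 0.0, 0.0, 0.561]
```

View pics/s2.png

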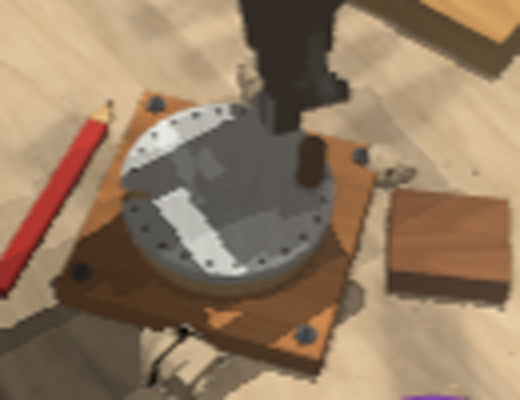

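The picture shows the shut fingertip (crop ~(285,125)) down on the far side of the peg (~(312,160)), with the plate unmoved. Now the push, clockwise.

>>> {"fn": "carry_out", "kwargs": {
  "deltas": [-0.0025, -0.0047, 0.001, 0, 0, 0, -0.0041, -0.0094, 0.001, 0, 0, 0, -0.0052, -0.0143, 0.001, 0, 0, 0, -0.0058, -0.0193, 0.001, 0, 0, 0, -0.0059, -0.0243, 0.001, 0, 0, 0.037]
}}

```text
time: 4.42
eef_pos: [0.6113, 0.0268, 0.0585]
tcp_rot: [0.166, 0.986, 0.0, -0.0]
contact_force: [-0.8, 4.2, 0.6]
opening: -0.002
finger_force: 1.3
```

```bash
python3 - <<'E'
from h import *
arc([-25,-31,-37,-43,-49])
E
```

```text
now ang -19.1 r 0.0479 yaw 160.8 4.425 [-0.8  4.2  0.6] [0.6113 0.0268 0.0585]
[0.0002, -0.0049, 0.0005, 0.0, 0.0, 0.102]
[0.0009, -0.0099, 0.0005, 0.0, 0.0, 0.207]
[0.0022, -0.0148, 0.0005, 0.0, 0.0, 0.312]
[0.004, -0.0195, 0.0005, 0.0, 0.0, 0.416]
[0.0063, -0.0239, 0.0005, 0.0, 0.0, 0.521]
```

>>> {"fn": "carry_out", "kwargs": {
  "deltas": [0.0002, -0.0049, 0, 0, 0, 0.102, 0.0009, -0.0099, 0, 0, 0, 0.207, 0.0022, -0.0148, 0, 0, 0, 0.312, 0.004, -0.0195, 0, 0, 0, 0.416, 0.0063, -0.0239, 0, 0, 0, 0.521]
}}

```text
time: 5.05
eef_pos: [0.5978, 0.0061, 0.0584]
tcp_rot: [0.416, 0.909, 0.0, 0.0]
contact_force: [-0.1, 2.2, 0.5]
opening: -0.003
finger_force: 0.9
```

>>> {"fn": "carry_out", "kwargs": {
  "deltas": [0.0002, -0.0049, 0, 0, 0, 0.102, 0.0009, -0.0099, 0, 0, 0, 0.207, 0.0022, -0.0148, 0, 0, 0, 0.312, 0.004, -0.0195, 0, 0, 0, 0.416, 0.0063, -0.0239, 0, 0, 0, 0.521]
}}

```text
time: 5.68
eef_pos: [0.5759, -0.0051, 0.0585]
tcp_rot: [0.636, 0.772, 0.0, 0.001]
contact_force: [1.3, 1.3, 0.5]
opening: 0.004
finger_force: 0.7
```

```bash
python3 - <<'E'
from h import *
arc([-85,-91,-97,-103,-109])
print(ctrl.get_state()["qpos"].round(2))
im,d=ctrl.read_camera("scene"); save("s3.png",cv2.resize(im[200:300,200:330],None,fx=4,fy=4,interpolation=2))
E
```

```text
now ang -78.3 r 0.0486 yaw 101.0 5.675 [1.3 1.3 0.5] [ 0.5759 -0.0051  0.0585]
[0.0008, -0.0056, 0.0005, 0.0, 0.0, 0.105]
[0.0016, -0.0106, 0.0005, 0.0, 0.0, 0.209]
[0.0029, -0.0154, 0.0004, 0.0, 0.0, 0.314]
[0.0047, -0.0201, 0.0004, 0.0, 0.0, 0.419]
[0.007, -0.0246, 0.0004, 0.0, 0.0, 0.524]
[-0.19  0.27  1.94  0.    0.93 -0.38]
```

View pics/s3.png

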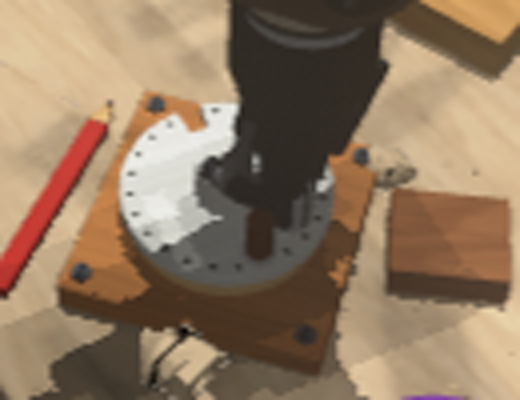

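The push works: the peg is at crop (260,232), the notch at about (192,115), and the plate is level. I continue.

>>> {"fn": "carry_out", "kwargs": {
  "deltas": [0.0005, -0.005, 0, 0, 0, 0.102, 0.0013, -0.01, 0, 0, 0, 0.207, 0.0025, -0.015, 0, 0, 0, 0.312, 0.0044, -0.0197, 0, 0, 0, 0.416, 0.0065, -0.024, 0, 0, 0, 0.521]
}}

```text
time: 6.35
eef_pos: [0.5513, -0.0036, 0.0585]
tcp_rot: [0.813, 0.583, 0.001, 0.001]
contact_force: [0.7, -0.2, -0.2]
opening: 0.0
finger_force: 0.6
```

```bash
python3 - <<'E'
from h import *
arc([-113,-117])
c=cam("scene"); w=cam("wrist")
im,d=ctrl.read_camera("scene"); iw,dw=ctrl.read_camera("wrist")
a=cv2.resize(im[205:295,215:305],(400,400),interpolation=2); b=cv2.resize(iw[110:290,160:340],(400,400),interpolation=2)
save("s4.png",np.hstack([a,b])); np.save("s4d.npy",d); np.save("w4d.npy",dw); np.save("w4c.npy",w[2])
E
```

```text
now ang -107.7 r 0.0484 yaw 71.3 6.35 [ 0.7 -0.2 -0.2] [ 0.5513 -0.0036  0.0585]
[0.0005, -0.0044, 0.0005, 0.0, 0.0, 0.074]
[0.0009, -0.0077, 0.0005, 0.0, 0.0, 0.144]
```

View pics/s4.png

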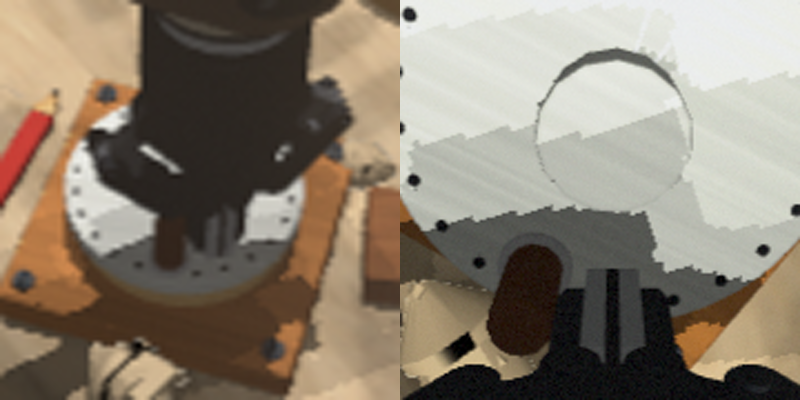

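The left half shows the peg against the fingertip near its goal. The right half (wrist) shows the hub at crop (613,130) and the peg beside the tip. I measure the notch and key angles from the wrist depth.

```bash
cat >> h.py <<'E'
def cloud(c,d):
    K,k1,C=c; v,u=np.mgrid[0:384,0:512]
    q=cv2.undistortPoints(np.stack([u.ravel(),v.ravel()],1)[:,None].astype(float),K,np.array([k1,0,0,0,0.]))[:,0]
    D=d.ravel(); P=(C[:3,:3]@(np.c_[q,np.ones(len(q))]*D[:,None]).T).T+C[:3,3]; return P[D>0]
def angs(c,d,top=.048):
    P=cloud(c,d); hub=P[(np.hypot(*(P[:,:2]-C0).T)<.03)&(abs(P[:,2]-top-.022)<.004)]
    ctr=(hub[:,:2].min(0)+hub[:,:2].max(0))/2; print("hub ctr",ctr.round(4),"z",np.median(hub[:,2]).round(4),len(hub))
    v=P[:,:2]-ctr; r=np.hypot(*v.T); a=np.degrees(np.arctan2(v[:,1],v[:,0]))
    m=(r>.067)&(r<.075)&(abs(P[:,2]-.048)<.004); print("post",m.sum(),np.median(a[m]) if m.any() else None, np.percentile(a[m],[2,98]) if m.any() else None)
    for lo,hi in((.047,.052),(.052,.057),(.057,.06)):
        m=(r>lo)&(r<hi)&(P[:,2]<top-.005)&(P[:,2]>.01); print("low",lo,m.sum(),np.percentile(a[m],[3,50,97]).round(1) if m.any() else None,np.percentile(P[m,2],[5,50,95]).round(3) if m.any() else None)
E
python3 - <<'E'
from h import *
K,k1,_=cam("wrist")
print("tilt check plate z"); angs((K,k1,np.load("w4c.npy")),np.load("w4d.npy"))
print("before"); angs((K,k1,np.load("w1c.npy")),np.load("w1d.npy"))
E
```

```text
tilt check plate z
hub ctr [0.5682 0.0407] z 0.0702 3832
post 394 36.877999047572516 [32.83642065 40.60845729]
low 0.047 244 [35.1 41.3 49. ] [0.028 0.03  0.039]
low 0.052 245 [35.9 41.7 49.4] [0.028 0.03  0.038]
low 0.057 125 [36.2 40.6 49.1] [0.02  0.035 0.038]
before
hub ctr [0.569  0.0412] z 0.07 623
post 43 37.552078264176274 [33.43710499 40.99563731]
low 0.047 43 [139.9 146.2 154.4] [0.027 0.028 0.038]
low 0.052 46 [140.5 147.1 154.7] [0.027 0.029 0.037]
low 0.057 64 [-176.8  148.2  175.3] [0.019 0.02  0.027]
```

```bash
cat >> h.py <<'E'
def gap(c,d,top=.048,near=40,ctr=None):
    P=cloud(c,d); v=P[:,:2]-(C0 if ctr is None else ctr); r=np.hypot(*v.T); a=np.degrees(np.arctan2(v[:,1],v[:,0]))
    m=(abs(P[:,2]-top)<.002)&(abs(a-near)<30)
    for lo in(.048,.051,.054,.057):
        A=np.sort(a[m&(r>lo)&(r<lo+.003)]); i=np.argmax(np.diff(A)); print("gap",lo,A[i].round(1),A[i+1].round(1),"mid",((A[i]+A[i+1])/2).round(1))
E
python3 - <<'E'
from h import *
K,k1,_=cam("wrist"); c=(K,k1,np.load("w4c.npy"))
gap(c,np.load("w4d.npy"),ctr=np.array([.5682,.0407]))
E
```

```text
gap 0.048 35.9 51.6 mid 43.7
gap 0.051 36.0 51.7 mid 43.9
gap 0.054 36.3 51.6 mid 43.9
gap 0.057 36.7 51.3 mid 44.0
```

Notch at 43.9° and key at 36.9°, so about 7° more clockwise.

>>> {"fn": "carry_out", "kwargs": {
  "deltas": [0.0002, -0.002, 0, 0, 0, 0.04, 0.0004, -0.004, 0, 0, 0, 0.08, 0.0007, -0.0058, 0, 0, 0, 0.122, 0.0007, -0.0058, 0, 0, 0, 0.122, 0.0007, -0.0058, 0, 0, 0, 0.122]
}}

```text
time: 7.08
eef_pos: [0.5457, -0.001, 0.0584]
tcp_rot: [0.846, 0.534, -0.0, 0.0]
contact_force: [0.1, -0.2, 0.3]
opening: -0.001
finger_force: 0.4
```

```bash
python3 - <<'E'
from h import *
c=cam("wrist"); im,d=ctrl.read_camera("wrist"); save("w5.png",im); angs(c,d); gap(c,d,near=37,ctr=np.array([.5682,.0407]))
E
```

```text
hub ctr [0.5677 0.0412] z 0.07 3827
post 378 36.50830447220336 [32.55340639 40.26640302]
low 0.047 260 [28.3 35.6 42.5] [0.028 0.036 0.038]
low 0.052 255 [28.7 36.3 42.9] [0.028 0.036 0.038]
low 0.057 146 [28.6 36.4 42.3] [0.02  0.036 0.038]
gap 0.048 30.2 45.9 mid 38.0
gap 0.051 30.1 45.8 mid 38.0
gap 0.054 30.4 45.7 mid 38.0
gap 0.057 30.6 45.4 mid 38.0
```

>>> {"fn": "carry_out", "kwargs": {
  "deltas": [0, -0.0007, 0, 0, 0, 0.01, 0, -0.0013, 0, 0, 0, 0.02, 0, -0.0013, 0, 0, 0, 0.02]
}}

```text
time: 7.5
eef_pos: [0.5444, -0.0001, 0.0584]
tcp_rot: [0.851, 0.525, 0.0, 0.0]
contact_force: [1.5, -0.8, 0.2]
opening: -0.001
finger_force: 0.5
```

>>> {"fn": "carry_out", "kwargs": {
  "deltas": [0, 0.005, 0, 0, 0, 0, 0, 0.011, -0.002, 0, 0, 0, 0, 0.011, -0.02, 0, 0, 0, 0, 0.011, -0.045, 0, 0, 0, 0, 0.011, -0.045, 0, 0, 0]
}}

```text
time: 8.12
eef_pos: [0.5564, -0.0054, 0.1067]
tcp_rot: [0.851, 0.525, 0.002, 0.002]
contact_force: [0.1, 0.1, -0.0]
opening: 0.001
finger_force: 0.0
```

```bash
python3 - <<'E'
from h import *
s=ctrl.get_state(); c=cam("wrist"); im,d=ctrl.read_camera("wrist"); save("w6.png",im); angs(c,d); gap(c,d,near=37,ctr=np.array([.5677,.0412]))
print(s["time"],s["eef_pos"],delta([.567,.042,.09]),delta([.567,.042,.075]))
E
```

```text
hub ctr [0.5676 0.041 ] z 0.0699 2185
post 197 36.20694084277889 [32.35677816 40.07093647]
low 0.047 145 [27.2 34.8 42.2] [0.027 0.035 0.038]
low 0.052 151 [27.3 35.2 42.4] [0.028 0.036 0.038]
low 0.057 86 [27.8 35.5 42. ] [0.02  0.036 0.038]
gap 0.048 27.3 43.1 mid 35.2
gap 0.051 27.4 43.2 mid 35.3
gap 0.054 27.5 43.0 mid 35.2
gap 0.057 27.9 42.6 mid 35.3
8.125 [ 0.55638418 -0.00542308  0.10671382] [ 0.0475 -0.0107  0.0151] [ 0.0475 -0.0108  0.0301]
```

View pics/w6.png

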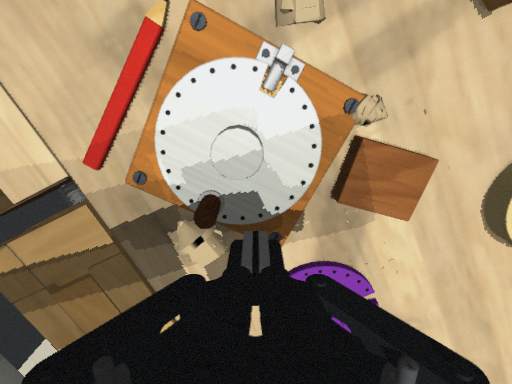

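The wrist view shows the steel key (~(277,75)) inside the notch with wood visible on both sides (notch 35.3°, key 36.2°; tolerance about 2.5°). The peg is at (207,212) and the bystanders are untouched. I move over the hub and press.

>>> {"fn": "carry_out", "kwargs": {
  "deltas": [0.024, -0.005, 0, 0, 0, 0, 0.0475, -0.0107, 0.005, 0, 0, 0, 0.0475, -0.0107, 0.02, 0, 0, 0, 0.0475, -0.0107, 0.032, 0, 0, 0, 0.0475, -0.0107, 0.032, 0, 0, 0]
}}

```text
time: 8.8
eef_pos: [0.5646, 0.0416, 0.0694]
tcp_rot: [0.851, 0.524, -0.001, -0.001]
contact_force: [0.1, 0.1, -0.2]
opening: -0.002
finger_force: 0.0
```

>>> {"fn": "carry_out", "kwargs": {
  "deltas": [0, 0, 0.003, 0, 0, 0, 0, 0, 0.006, 0, 0, 0, 0, 0, 0.008, 0, 0, 0, 0, 0, 0.01, 0, 0, 0, 0, 0, 0.011, 0, 0, 0]
}}

```text
time: 9.43
eef_pos: [0.5662, 0.0418, 0.0606]
tcp_rot: [0.851, 0.525, 0.0, 0.0]
contact_force: [-1.1, -1.9, 3.8]
opening: -0.002
finger_force: 2.0
```

>>> {"fn": "carry_out", "kwargs": {
  "deltas": [0, 0, 0.001, 0, 0, 0, 0, 0, 0.002, 0, 0, 0, 0, 0, 0.003, 0, 0, 0, 0, 0, 0.003, 0, 0, 0]
}}

```text
time: 9.93
eef_pos: [0.5662, 0.0418, 0.06]
tcp_rot: [0.851, 0.525, -0.001, 0.0]
contact_force: [-8.2, -2.5, 16.7]
opening: -0.003
finger_force: 8.3
```

>>> {"fn": "carry_out", "kwargs": {
  "deltas": [0, 0, -0.003, 0, 0, 0, 0, 0, -0.01, 0, 0, 0, 0, 0, -0.04, 0, 0, 0, 0, 0, -0.09, 0, 0, 0, -0.03, 0, -0.14, 0, 0, 0]
}}

```text
time: 10.55
eef_pos: [0.5524, 0.0164, 0.1981]
tcp_rot: [0.851, 0.526, 0.0, -0.001]
contact_force: [0.6, -0.7, 0.0]
opening: 0.002
finger_force: 0.0
```

```bash
python3 - <<'E'
from h import *
c=cam("wrist"); im,d=ctrl.read_camera("wrist"); save("w7.png",im); print(ctrl.get_state()["eef_pos"])
angs(c,d,top=.038); gap(c,d,top=.038,near=37,ctr=np.array([.5677,.0412]))
P=cloud(c,d); v=P[:,:2]-np.array([.5677,.0412]); r=np.hypot(*v.T); a=np.degrees(np.arctan2(v[:,1],v[:,0]))
for lo in range(-180,180,45):
    m=(r>.025)&(r<.036)&(a>=lo)&(a<lo+45); m2=(r>.05)&(r<.06)&(a>=lo)&(a<lo+45); print(lo,np.median(P[m,2]).round(4),np.median(P[m2,2]).round(4))
E
```

```text
[0.5550208  0.01296635 0.20640004]
hub ctr [0.5678 0.0411] z 0.0602 906
post 87 36.24467614763244 [32.32991304 40.03553162]
low 0.047 21 [26.8 29.  41.9] [0.027 0.028 0.031]
low 0.052 19 [27.4 29.1 42.1] [0.027 0.029 0.031]
low 0.057 12 [27.8 34.9 41.6] [0.019 0.025 0.032]
gap 0.048 27.2 31.6 mid 29.4
gap 0.051 27.1 32.6 mid 29.9
gap 0.054 27.5 31.4 mid 29.4
gap 0.057 27.7 32.4 mid 30.1
-180 0.2544 0.2633
-135 0.2363 0.0382
-90 0.2552 0.2747
-45 0.0383 0.2817
0 0.0384 0.0378
45 0.0384 0.0383
90 0.0383 0.0383
135 0.0382 0.2817
```

View pics/w7.png

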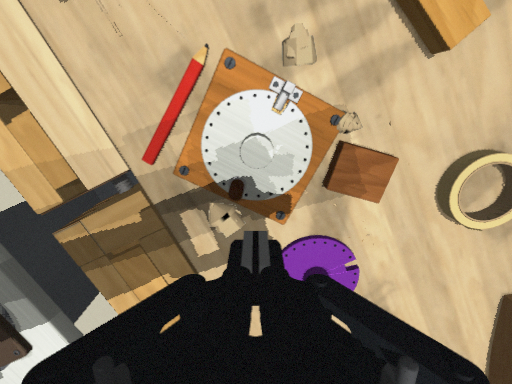

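The picture shows the key in the notch (~(283,97)) and the bystanders in place. The plate's top reads 38.2–38.4 mm all round and the hub 60.2 mm, so it is level and fully seated. The robot is clear, and I hand the job in.

```bash
python3 -c "
from plant import ctrl
s=ctrl.get_state(); print(s['dq'].round(3)); print(ctrl.sign_off())"
```

```text
[ 0.02   0.039 -0.051  0.033 -0.164  0.071]
the job is handed in; nothing more can be done
None
```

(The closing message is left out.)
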